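# Lock the microscope stage and hold the sprung dish clamp open

### The job

A 60 mm dish is about to be set into the sprung holder on this inverted microscope. First lock the gliding stage plate by pushing the red brake lever all the way down to its stop, then take the black knob and draw the clamp rod out, against its spring, until the red ring has just come clear of the guide tube's mouth, without hauling it on to its end stop. Finish while still holding the rod open at the ring: do not let the rod go, do not let the stage plate slide from where it stands, and leave the dish, slide box and dropper bottle on the bench alone.

Things in the scene. Friction and masses are not known exactly. Their poses are not given: they have to be found in the camera images.
- microscope: Inverted microscope, fixed, 550 mm high. Origin: on the bench under the optical axis. Clamp rod sticks out to its -x (robot) side; eyepieces on +y (x within 55, y from 235 mm on, up to 370 mm high); lamp pillar on -y (x within 38 mm, y -280 to -210 mm). Black fixed stage table: 250 (x) by 230 mm (y), top 200 mm up. Condenser of 34 mm radius over the axis, down to 310 mm above the bench.
- brake_lever (a joint): Angle of the red-tabbed stage brake lever, rad: 0 = fully raised (released, handle 52 degrees above level), grows as it is pushed down, 0.908 = level, on its stop (locked). Its rubber shoe meets the plate from about 0.3 on and passes over centre at 0.70. The lever stays where it is left. Pushing the tab takes up to about 10 N.
- brake_hinge (a point): Pivot of the brake lever, 32 mm above the stage table: the hinge axis is the microscope's x axis through this point. Two steel cheeks either side of the lever, 33 mm apart over their outsides, reach 44 mm above the stage table. The handle points from here to the microscope's +y (eyepiece side) and up.
- brake_tab (a point): Centre of the upper face of the red plastic tab on the brake lever's end: 68 mm along the handle from the hinge axis, 4.5 mm above the handle's centre line. The tab is 20 mm wide (microscope's x), 28 mm long (54 to 82 mm from the hinge), 9 mm thick. Push it down along its arc.
- clamp_rod (a joint): How far the clamp rod is drawn out, in m: 0 = home (clamp shut), 0.012 = black ring (35 mm dish) just out, 0.040 = red ring (60 mm dish) just out of the tube mouth, 0.055 = end stop. The inner spring pulls it home with 4 N at 0 and about 9 N at the red ring.
- clamp_knob (a point): Centre of the round black knob on the clamp rod's outer end: 22 mm diameter, 28 mm long, axis level along the microscope's x, 222 mm above the bench. Pinch it from above across the microscope's y, pull towards its -x. At home it stands free, about 35 mm out from the stage table's edge, 11 mm of bare rod between it and the tube mouth.
- red_ring (a point): Inner edge (towards the tube) of the 4 mm wide red ring on the 8 mm aluminium rod. Hidden inside the tube at home; the rod is at its mark when this point is level with the tube mouth.
- tube_mouth (a point): Centre of the outer end face of the steel guide tube (16 mm diameter, 75 mm long) that is fixed on the gliding plate and carries the rod.
- stage_plate (a point): A point on the upper face of the aluminium gliding plate (220 x 160 x 10 mm) that lies on the fixed stage table and carries the holder. Until the brake is on it slides along the microscope's x under a pull of about 1 N.
- dish_mid (a point): Centre, 7.5 mm up, of the closed clear 60 mm dish (15 mm high) with pink bottom, waiting on the bench. Leave it.
- slide_box: Black open box of glass slides on the bench, 85 x 170 x 28 mm, origin under its centre. Leave it.
- dropper_mid (a point): Centre, half-way up, of the amber dropper bottle standing on the bench, 30 mm diameter, 62 mm high. Leave it.

How it is judged:
By the outcome, as a careful person would: the job done as asked, in the order asked, and still so for the second after the job is handed in, while the arm keeps its last pose, push and grip.
It also fails if it takes over 48 s, if anything falls off the work surface, if the arm or the gripper's body presses on something with over 40 N, if the wrist force passes 120 N, or if a joint passes its speed limit or range.

### The arm

A 6-joint arm with a two-finger parallel gripper is mounted at the origin on the work surface. World frame = base frame: x ahead of the robot, y to its left, z up, the work surface at z = 0. Lengths are in m, angles in degrees, forces in N, time in s.
With the tool pointing down it reaches from about 0.3 to 0.75 m from the base axis. Payload 8.5 kg.
Tool frame: the origin (TCP) lies on the centre line of the jaws, within the pads' length; the fingertips stand 19 mm ahead of it and the grasp point (between the pads) is the TCP; z points along the fingers, x is the direction in which the jaws open and shut, and the axes are right-handed (so a half turn about z gives the same grasp; the last joint's range is limited). The gripper opens to 85 mm and grips with 20 to 120 N. Pads are 22 mm wide; open, the fingers measure 114 mm over their backs; the gripper's body (76 mm by 85 mm) begins 54 mm behind the grasp point. The pads swing forward as they close: fully open they stand 13 mm farther back than shut.
Start: joints at [-88.539, 21.807, 74.336, -0, 83.858, -12.336], TCP at [0.131, -0.534, 0.25] pointing down, gripper open.
Joint ranges: [-178.18, 178.18], [-50.72, 133.34], [12.68, 142.11], [-81.47, 261.47], [9.98, 163.14], [-165.26, 165.26]. Speed limits (degrees/s): [136.94, 136.94, 180, 180, 180, 180].

### API

Orientations are given as a 3x3 rotation matrix whose columns are the frame's x, y, z axes.
In Python, from rig import env, cams, order gives the robot as it stands.
- The arm moves only by the tool step_arm, never from a script. Its argument "steps" is a list of rows, each an object with "xyz": the shift along the tool's x, y, z normalised to -1 to 1, where 1 is 0.04 m, a list of three; "turn": the turn, a rotation vector about the tool's x, y, z normalised to -1 to 1, where 1 is 0.08 rad, a list of three; "gripper": the gripper command: -1 is shut, 1 is fully open, values between are in proportion. A call has 1 to 20 rows; each row shifts and turns the commanded pose from where the row before left it, along the tool's axes as they then stand; what a row does not reach is not made up. A row lasts 1/12 s, in which the tool goes at most 41.7 mm and 7.16 degrees, less where a joint would pass 70% of its speed; a pose out of reach is approached as far as the arm can. A call with a number of a shift or a turn outside -1 to 1 is refused whole. A call with a gripper value outside its range is refused whole. The fingers move at their own pace and stop on an object; "squeeze" is the grip in N (left out, the last holds). Time passes only in rows, so rows that do not move let the fingers close. It gives the time, the measured TCP pose, the force and the opening at its end, in the units of the state.
- env.observe(): the state, without advancing time (a new reading comes with each control period).
- cams.get_image(name): name is "scene" or "top" or "wrist"; returns (picture, depth): 384x512x3 uint8, red, green, blue; 384x512 float32, m along the optical axis (not along the pixel's ray), 0 where there is no reading.
- cams.camera_info(name): a dict with "fx", "fy", "cx", "cy" (pixels), "k1" (the pictures are not rectified: a ray, as slopes to the right and down, at radius r is drawn at 1 + k1 r^2 times it, then the intrinsics apply), "extrinsics" (4x4, takes a point from camera to world coordinates). Camera axes: x right, y down, z forward; pixel columns grow to the right and rows downward; lengths in m; the calibration is good to about 2 mm. A picture is of the moment at which its call begins: read the wrist's pose just before it. camera_info takes no time and is no camera call; for the wrist camera it gives the pose at the moment of the call.
- order.close_job(): hands the job in, once; it reports no verdict.
The state is a dict: "time_s": time; "q": joint angles; "qvel": joint speeds; "joint_efforts": joint torques, N m; "position": TCP position; "tool_rot": TCP orientation; "ft_force": force on the tool from outside, world axes, zero at the start; "wrist_torque": the same for the moment, N m; "grip_width": finger opening in m.
Only numpy, scipy, OpenCV 4.12 (cv2) and the standard library are available. Lean on these libraries where they do the work, as an engineer would, in place of code of your own. Each camera call takes 0.05 s, during which the arm holds its last target. There are 200 camera calls.

## Working session

There is one attempt and no reset: what is moved stays moved. The work goes in short steps, Python scripts to look and compute and a tool call to move; the robot and the scene stay as the last step left them, time stands still between calls to the robot, and variables do not carry over. Pictures are saved under pics/ and viewed, about 8 in all and at most 12, crops included, and the job is handed in when it is done.

Besides the shell and the picture viewer there is one more tool, called after "Call:" in YAML: its name, and indented under it one key for each argument. step_arm: Moves the arm, as the interface text tells. Scaled input: -1 to 1 covers 0.04 m each way for a shift and 0.08 rad each way for a turn. Its arguments: {"type":"object","properties":{"steps":{"type":"array"},"squeeze":{"type":"number"}},"required":["steps"]}

```bash
ls; mkdir -p pics; cat > h.py <<'E'
import numpy as np, cv2
from rig import env, cams, order
def grab(name, save=None):
    info=cams.camera_info(name); im,d=cams.get_image(name)
    if save: cv2.imwrite('pics/'+save+'.png',im[:,:,::-1]); np.savez('pics/'+save+'.npz',im=im,d=d,**{k:np.array(v) for k,v in info.items()})
    return im,d,info
def cloud(d,i):
    v,u=np.mgrid[:d.shape[0],:d.shape[1]].astype(float)
    K=np.array([[i['fx'],0,i['cx']],[0,i['fy'],i['cy']],[0,0,1]],float)
    x=(u-i['cx'])/i['fx'];y=(v-i['cy'])/i['fy'];a,b=x.copy(),y.copy()
    for _ in range(8):
        s=1+i['k1']*(a*a+b*b);a,b=x/s,y/s
    P=np.stack([a*d,b*d,d],-1);E=np.array(i['extrinsics'])
    return P@E[:3,:3].T+E[:3,3]
def load(n):
    z=np.load('pics/'+n+'.npz');return z['im'],z['d'],{k:z[k] for k in z.files}
E
python3 - <<'E'
from h import *
s=env.observe();print(s)
a,da,ia=grab('scene','s0');b,db,ib=grab('top','t0')
for i in(ia,ib):print({k:np.round(v,3).tolist() for k,v in i.items()})
E
cd pics; python3 -c "
import cv2
for n in('s0','t0'):
  cv2.imwrite(n+'b.png',cv2.resize(cv2.imread(n+'.png'),(800,600),interpolation=cv2.INTER_CUBIC))"
```

```text
pics
{'time_s': 0.0, 'q': array([-8.85402174e+01,  2.18415004e+01,  7.43850827e+01, -1.15001005e-03,
        8.38553122e+01, -1.23343393e+01]), 'qvel': array([ 0.06774707,  0.07462467,  0.03337645, -0.0076712 ,  0.01455903,
       -0.01941581]), 'joint_efforts': array([-1.59735200e-04, -4.48465204e+01, -2.31280947e+01, -1.11369347e-04,
        4.77186069e-03,  2.34035255e-06]), 'position': array([ 0.13113837, -0.53387351,  0.24970502]), 'tool_rot': array([[ 2.38435885e-01, -9.71158239e-01, -5.63625218e-05],
       [-9.71157231e-01, -2.38435720e-01,  1.42836968e-03],
       [-1.40061182e-03, -2.85837718e-04, -9.99998978e-01]]), 'ft_force': array([-0.04774445,  0.01298822, -0.29838024]), 'wrist_torque': array([-0.00641236, -0.01688525, -0.0699117 ]), 'grip_width': 0.08535633220489107}
{'fx': 352.905, 'fy': 352.905, 'cx': 250.542, 'cy': 189.007, 'k1': 0.037, 'extrinsics': [[-0.838, 0.429, -0.337, 0.925], [0.546, 0.648, -0.532, 0.476], [-0.01, -0.629, -0.777, 0.915], [0.0, 0.0, 0.0, 1.0]]}
{'fx': 458.673, 'fy': 458.673, 'cx': 252.123, 'cy': 196.408, 'k1': -0.073, 'extrinsics': [[0.009, -0.982, 0.191, 0.398], [-1.0, -0.003, 0.029, -0.041], [-0.028, -0.191, -0.981, 1.262], [0.0, 0.0, 0.0, 1.0]]}
```

View pics/s0b.png

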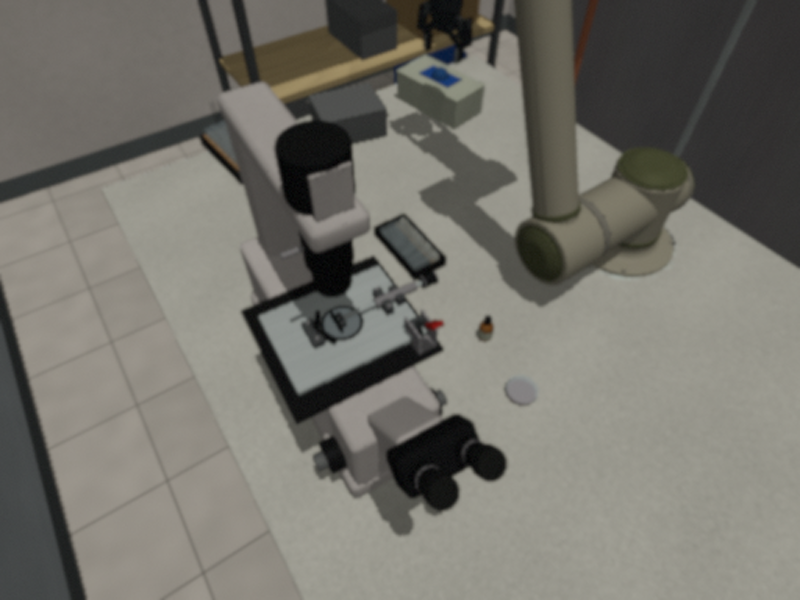

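View pics/t0b.png

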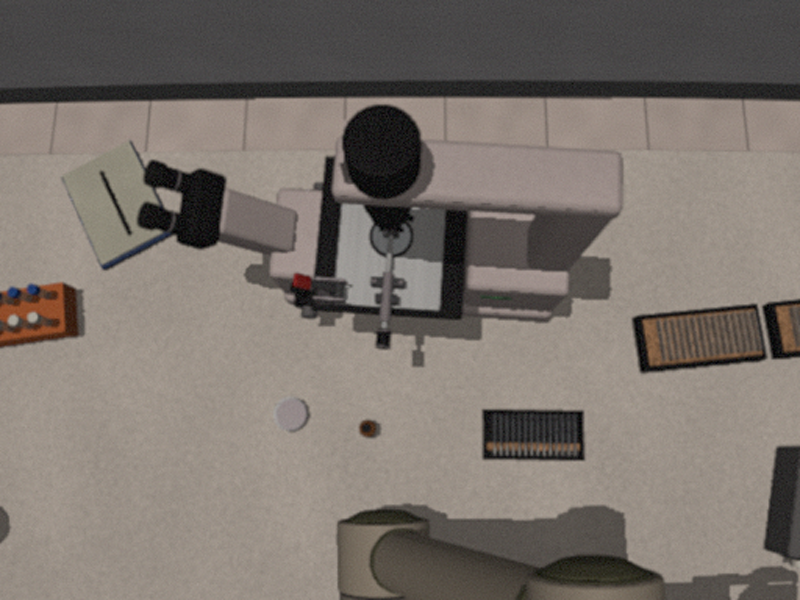

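The scene view shows the knob at about (428,280) and the red tab at (433,324). The top view shows the knob at (383,340) and the tab at (301,283). The microscope is roughly aligned with the world axes. Next I'll measure from the depth.

```bash
python3 - <<'E'
from h import *
r=lambda x:np.round(x,4).tolist()
for n in('t0','s0'):
    im,d,i=load(n);P=cloud(d,i);f=im.astype(int);ok=d>0
    red=ok&(f[...,0]>90)&(f[...,1]<60)&(f[...,2]<60)&(P[...,2]>.18)&(P[...,2]<.36)
    q=P[red];print(n,'red',len(q),r(q.mean(0)),r(np.percentile(q,[3,97],axis=0)) )
    # plate
    m=ok&(abs(P[...,2]-.21)<.006)&(f.min(-1)>100)&(P[...,0]>.3)
    q=P[m];print('plate',len(q),r(np.median(q,0)))
    hull=cv2.minAreaRect(q[:,:2].astype(np.float32)*1000);print(hull)
    # dark table+knob
    m=ok&(P[...,2]>.185)&(P[...,2]<.245)&(f.max(-1)<60)&(P[...,0]>.25)&(P[...,0]<.9)&(abs(P[...,1])<.4)
    nl,lab,st,ce=cv2.connectedComponentsWithStats(m.astype(np.uint8))
    for k in range(1,nl):
        if st[k,4]>15:
            q=P[lab==k];print(st[k].tolist(),r(q.mean(0)),r(np.percentile(q,[2,50,98],axis=0)))
for n,(u0,v0,u1,v1) in {'t0':(170,165,310,235),'s0':(225,160,305,240)}.items():
    c=cv2.imread(f'pics/{n}.png')[v0:v1,u0:u1];cv2.imwrite(f'pics/{n}c.png',cv2.resize(c,None,fx=5,fy=5,interpolation=cv2.INTER_CUBIC))
a=cv2.imread('pics/t0c.png');b=cv2.imread('pics/s0c.png');b=cv2.resize(b,(350,350));a=cv2.resize(a,(450,225))
o=np.zeros((350,800,3),np.uint8);o[:225,:450]=a;o[:,450:]=b;cv2.imwrite('pics/c0.png',o)
E
```

```text
t0 red 56 [0.6253, 0.1206, 0.288] [[0.6188, 0.1108, 0.2785], [0.6322, 0.1287, 0.2954]]
plate 2409 [0.6636, 0.0327, 0.2105]
((686.154296875, 47.374267578125), (257.3800354003906, 159.51417541503906), 86.55957794189453)
[202, 101, 16, 76, 731] [0.7318, 0.095, 0.2004] [[0.6562, 0.0795, 0.1966], [0.727, 0.0953, 0.2004], [0.8383, 0.1095, 0.2042]]
[250, 134, 50, 71, 1168] [0.663, -0.0918, 0.2004] [[0.5898, -0.1184, 0.1956], [0.6607, -0.0967, 0.2003], [0.7544, -0.0159, 0.2056]]
[251, 137, 14, 28, 72] [0.7126, -0.0286, 0.2134] [[0.683, -0.0367, 0.2077], [0.7132, -0.0308, 0.2115], [0.7402, -0.0095, 0.2277]]
[243, 145, 15, 8, 56] [0.7155, -0.0047, 0.2242] [[0.7093, -0.02, 0.2153], [0.7156, -0.0062, 0.225], [0.7221, 0.0127, 0.2285]]
[237, 150, 10, 14, 22] [0.6964, 0.0193, 0.2111] [[0.6842, 0.0068, 0.2078], [0.6947, 0.0203, 0.2107], [0.7139, 0.0276, 0.214]]
[251, 179, 8, 6, 17] [0.6329, -0.0129, 0.2277] [[0.6296, -0.0232, 0.2243], [0.6319, -0.0117, 0.2279], [0.6395, -0.0069, 0.2303]]
[204, 180, 17, 10, 85] [0.6269, 0.0783, 0.2314] [[0.6141, 0.0656, 0.2049], [0.6262, 0.0767, 0.2367], [0.6383, 0.0
[... 1434 characters left out ...]
[[0.6261, -0.116, 0.1965], [0.7802, 0.0832, 0.1997], [0.8474, 0.1127, 0.2068]]
[253, 190, 7, 4, 21] [0.6187, 0.017, 0.224] [[0.606, 0.0089, 0.2075], [0.6191, 0.0184, 0.2261], [0.6245, 0.0213, 0.228]]
[244, 194, 7, 6, 22] [0.6464, 0.0205, 0.2254] [[0.6414, 0.0104, 0.2202], [0.6465, 0.0222, 0.2263], [0.6501, 0.027, 0.2288]]
[195, 198, 26, 23, 266] [0.7448, -0.0059, 0.221] [[0.7155, -0.0359, 0.2093], [0.7477, -0.0069, 0.2226], [0.7708, 0.0245, 0.2268]]
[265, 203, 7, 11, 31] [0.6254, 0.0785, 0.233] [[0.6137, 0.0709, 0.2205], [0.6265, 0.0788, 0.2361], [0.6317, 0.087, 0.2437]]
[274, 211, 4, 6, 16] [0.6148, 0.0975, 0.2227] [[0.6139, 0.0898, 0.2145], [0.6147, 0.098, 0.2224], [0.6157, 0.104, 0.2328]]
```

View pics/c0.png

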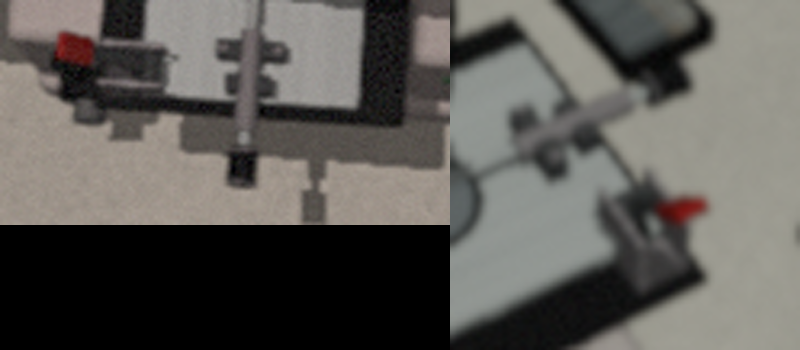

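The zoomed crops show the knob free of the table edge and the red tab raised, with the handle between the cheeks and pointing to +y. The microscope yaw is about -3.5°. I'll lift, turn and swing to a staging pose above the lever with the gripper shut.

Call:
step_arm:
  steps:
    - {"xyz":[0,0,-0.94],"turn":[0,0,0.94],"gripper":-1}
    - {"xyz":[0,0,-0.94],"turn":[0,0,0.94],"gripper":-1}
    - {"xyz":[0,0,-0.94],"turn":[0,0,0.94],"gripper":-1}
    - {"xyz":[0,0,-0.94],"turn":[0,0,0.94],"gripper":-1}
    - {"xyz":[-0.69,-0.43,0],"turn":[0,0,0],"gripper":-1}
    - {"xyz":[-0.69,-0.43,0],"turn":[0,0,0],"gripper":-1}
    - {"xyz":[-0.69,-0.43,0],"turn":[0,0,0],"gripper":-1}
    - {"xyz":[-0.69,-0.43,0],"turn":[0,0,0],"gripper":-1}
    - {"xyz":[-0.69,-0.43,0],"turn":[0,0,0],"gripper":-1}
    - {"xyz":[-0.69,-0.43,0],"turn":[0,0,0],"gripper":-1}
    - {"xyz":[-0.69,-0.43,0],"turn":[0,0,0],"gripper":-1}
    - {"xyz":[-0.69,-0.43,0],"turn":[0,0,0],"gripper":-1}
    - {"xyz":[-0.69,-0.43,0],"turn":[0,0,0],"gripper":-1}
    - {"xyz":[-0.69,-0.43,0],"turn":[0,0,0],"gripper":-1}
    - {"xyz":[-0.69,-0.43,0],"turn":[0,0,0],"gripper":-1}
    - {"xyz":[-0.69,-0.43,0],"turn":[0,0,0],"gripper":-1}
    - {"xyz":[-0.69,-0.43,0],"turn":[0,0,0],"gripper":-1}
    - {"xyz":[-0.69,-0.43,0],"turn":[0,0,0],"gripper":-1}
    - {"xyz":[-0.69,-0.43,0],"turn":[0,0,0],"gripper":-1}
    - {"xyz":[-0.69,-0.43,0],"turn":[0,0,0],"gripper":-1}
  squeeze: 40

```text
time_s: 1.77
position: [0.4329, -0.1082, 0.4006]
tool_rot: [[-0.06, -0.998, -0.0], [-0.998, 0.06, 0.0], [-0.0, 0.0, -1.0]]
ft_force: [0.6, -0.2, 0.1]
grip_width: -0.0004
```

Call:
step_arm:
  steps:
    - {"xyz":[-0.73,-0.37,0],"turn":[0,0,0],"gripper":-1}
    - {"xyz":[-0.73,-0.37,0],"turn":[0,0,0],"gripper":-1}
    - {"xyz":[-0.73,-0.37,0],"turn":[0,0,0],"gripper":-1}
    - {"xyz":[-0.73,-0.37,0],"turn":[0,0,0],"gripper":-1}
    - {"xyz":[-0.73,-0.37,0],"turn":[0,0,0],"gripper":-1}
    - {"xyz":[-0.73,-0.37,0],"turn":[0,0,0],"gripper":-1}
    - {"xyz":[0,0,0],"turn":[0,0,0],"gripper":-1}

```text
time_s: 2.35
position: [0.533, 0.0636, 0.3994]
tool_rot: [[-0.055, -0.998, -0.002], [-0.998, 0.055, 0.001], [-0.001, 0.002, -1.0]]
ft_force: [-0.7, -0.4, -0.4]
grip_width: 0.0
```

```bash
python3 - <<'E'
from h import *
s=env.observe();print(s['position'],s['q'])
im,d,i=grab('wrist','w1');P=cloud(d,i);f=im.astype(int);print(np.round(i['extrinsics'],3),i['fx'])
r=lambda x:np.round(x,4).tolist();ok=d>0
red=ok&(f[...,0]>80)&(f[...,1]<60)&(f[...,2]<60)&(P[...,2]>.18)
q=P[red];print(len(q));print(r(q.mean(0)),r(np.percentile(q,[2,98],axis=0))) if len(q) else 0
m=ok&(P[...,2]>.19)&(P[...,2]<.245)&(f.max(-1)<60)
nl,lab,st,ce=cv2.connectedComponentsWithStats(m.astype(np.uint8))
for k in range(1,nl):
    if st[k,4]>40:
        q=P[lab==k];print(st[k].tolist(),r(q.mean(0)),r(np.percentile(q,[2,50,98],axis=0)))
# table front edge: for each y bin min x of z~.2
m=ok&(abs(P[...,2]-.2)<.005);q=P[m]
ys=np.arange(-.1,.11,.01);e=[(y,np.percentile(q[abs(q[:,1]-y)<.005,0],1)) for y in ys if (abs(q[:,1]-y)<.005).sum()>20]
print(r(e))
E
```

```text
[0.53299874 0.0636498  0.39937727] [-5.86657462e+00  1.71734496e+01  5.73062041e+01  7.36983614e-02
  1.05629553e+02  8.73341109e+01]
[[-0.056 -0.945 -0.322  0.615]
 [-0.998  0.052  0.02   0.059]
 [-0.002  0.323 -0.946  0.522]
 [ 0.     0.     0.     1.   ]] 323.10660137634363
1031
[0.6266, 0.1184, 0.2847] [[0.6175, 0.1084, 0.2742], [0.6358, 0.129, 0.2923]]
[193, 0, 38, 53, 1854] [0.6677, 0.097, 0.1993] [[0.6465, 0.0813, 0.1977], [0.668, 0.097, 0.1993], [0.6884, 0.1128, 0.201]]
[328, 0, 118, 104, 3759] [0.6297, -0.0887, 0.1992] [[0.5912, -0.1121, 0.1976], [0.6282, -0.0946, 0.1992], [0.6785, -0.018, 0.2008]]
[293, 45, 22, 15, 67] [0.6356, 0.0209, 0.2247] [[0.6325, 0.0097, 0.2185], [0.6336, 0.0234, 0.2255], [0.644, 0.0265, 0.2273]]
[195, 54, 44, 35, 281] [0.6299, 0.0897, 0.2212] [[0.6137, 0.0747, 0.1979], [0.6321, 0.0843, 0.2226], [0.6409, 0.1153, 0.2447]]
[245, 62, 4, 24, 90] [0.6233, 0.067, 0.2355] [[0.6141, 0.0654, 0.233], [0.6233, 0.067, 0.2356], [0.6324, 0.0688, 0.2381]]
[196, 79, 16, 11, 81] [0.6183, 0.1125, 0.1996] [[0.6138, 0.1028, 0.1965], [0.6184, 0.1129, 0.1992], [0.622, 0.1173, 0.2057]]
[197, 92, 114, 10, 873] [0.6021, 0.0575, 0.1995] [[0.5968, 0.0102, 0.1976], [0.6023, 0.0548, 0.1992], [0.607, 0.1141, 0.2011]]
[304, 133, 25, 31, 635] [0.5551, 0.0078, 0.2297] [[0.5422, -0.0027, 0.223], [0.5551, 0.0082, 0.2305], [0.5679, 0.017, 0.2331]]
[[-0.1, 0.5898], [-0.09, 0.5902], [-0.08, 0.5898], [-0.07, 0.5901], [-0.06, 0.5905], [-0.05, 0.5909], [-0.04, 0.5924], [-0.03, 0.5928], [-0.02, 0.5933], [-0.01, 0.5938], [0.01, 0.5949], [0.02, 0.5953], [0.03, 0.5958], [0.04, 0.5973], [0.05, 0.5979], [0.06, 0.5985], [0.07, 0.599], [0.08, 0.5997], [0.09, 0.6005], [0.1, 0.6011]]
```

View pics/w1.png

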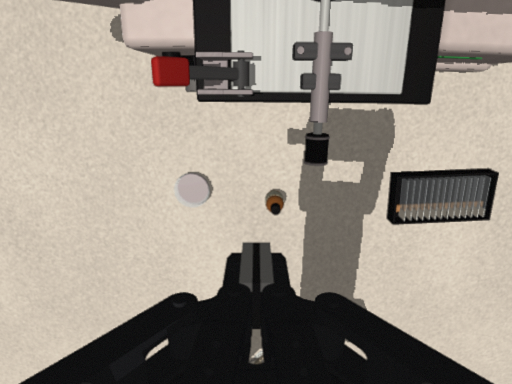

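The wrist picture shows the tab at (170,70), the handle running right to the cheeks, and the knob at (316,149). The yaw is -3.2° and the hinge is near (0.624, 0.082). I'll move over the tab end.

Call:
step_arm:
  steps:
    - {"xyz":[-0.53,-0.75,0],"turn":[0,0,0],"gripper":-1}
    - {"xyz":[-0.53,-0.75,0],"turn":[0,0,0],"gripper":-1}
    - {"xyz":[-0.53,-0.75,0],"turn":[0,0,0],"gripper":-1}
    - {"xyz":[0,0,0.5],"turn":[0,0,0],"gripper":-1}
    - {"xyz":[0,0,0.5],"turn":[0,0,0],"gripper":-1}
    - {"xyz":[0,0,0.5],"turn":[0,0,0],"gripper":-1}
    - {"xyz":[0,0,0],"turn":[0,0,0],"gripper":-1}
    - {"xyz":[0,0,0],"turn":[0,0,0],"gripper":-1}

```text
time_s: 3.07
position: [0.6248, 0.117, 0.3406]
tool_rot: [[-0.061, -0.998, -0.002], [-0.998, 0.061, -0.0], [0.0, 0.002, -1.0]]
ft_force: [-0.1, 0.7, 0.7]
grip_width: -0.0001
```

Call:
step_arm:
  steps:
    - {"xyz":[-0.12,-0.045,0.28],"turn":[0,0,0],"gripper":-1}
    - {"xyz":[0,0,0.27],"turn":[0,0,0],"gripper":-1}
    - {"xyz":[-0.16,0,0.14],"turn":[0,0,0],"gripper":-1}
    - {"xyz":[-0.16,0,0.14],"turn":[0,0,0],"gripper":-1}
    - {"xyz":[-0.11,0,0.14],"turn":[0,0,0],"gripper":-1}
    - {"xyz":[-0.11,0,0.14],"turn":[0,0,0],"gripper":-1}
    - {"xyz":[0,0,0],"turn":[0,0,0],"gripper":-1}

```text
time_s: 3.65
position: [0.6286, 0.1451, 0.2963]
tool_rot: [[-0.059, -0.998, 0.001], [-0.998, 0.059, 0.0], [-0.0, -0.001, -1.0]]
ft_force: [0.8, 1.2, 1.4]
grip_width: -0.0003
```

Call:
step_arm:
  steps:
    - {"xyz":[-0.08,0,0.16],"turn":[0,0,0],"gripper":-1}
    - {"xyz":[-0.06,0,0.16],"turn":[0,0,0],"gripper":-1}
    - {"xyz":[-0.05,0,0.17],"turn":[0,0,0],"gripper":-1}
    - {"xyz":[-0.03,0,0.17],"turn":[0,0,0],"gripper":-1}
    - {"xyz":[0,0,0.12],"turn":[0,0,0],"gripper":-1}
    - {"xyz":[0,0,0.12],"turn":[0,0,0],"gripper":-1}
    - {"xyz":[0,0,0],"turn":[0,0,0],"gripper":-1}

```text
time_s: 4.23
position: [0.6288, 0.1529, 0.2594]
tool_rot: [[-0.06, -0.998, -0.001], [-0.998, 0.06, -0.0], [0.0, 0.001, -1.0]]
ft_force: [-0.4, 0.2, 0.5]
grip_width: -0.0
```

Call:
step_arm:
  steps:
    - {"xyz":[0,0,0.05],"turn":[0,0,0],"gripper":-1}
    - {"xyz":[0,0,0.05],"turn":[0,0,0],"gripper":-1}
    - {"xyz":[0,0,0.03],"turn":[0,0,0],"gripper":-1}
    - {"xyz":[0,0,0],"turn":[0,0,0],"gripper":-1}

```text
time_s: 4.57
position: [0.629, 0.1526, 0.2555]
tool_rot: [[-0.06, -0.998, 0.0], [-0.998, 0.06, -0.0], [0.0, -0.0, -1.0]]
ft_force: [-0.8, -0.4, 3.5]
grip_width: 0.0002
```

```bash
python3 - <<'E'
from h import *
s=env.observe();print(s['position'],s['ft_force'])
r=lambda x:np.round(x,4).tolist()
for n,k in(('wrist','w2'),('scene','s2')):
    im,d,i=grab(n,k);P=cloud(d,i);f=im.astype(int)
    red=(d>0)&(f[...,0]>80)&(f[...,1]<60)&(f[...,2]<60)&(P[...,2]>.18)&(P[...,2]<.35)&(P[...,1]>.08)&(P[...,0]>.55)
    q=P[red];print(len(q));print(r(q.mean(0)),r(np.percentile(q,[2,50,98],axis=0))) if len(q) else 0
E
```

```text
[0.62903782 0.15258035 0.25550079] [-0.80622602 -0.44280859  3.46436725]
1168
[0.6317, 0.136, 0.2351] [[0.62, 0.1271, 0.2307], [0.6331, 0.135, 0.2353], [0.6382, 0.1508, 0.2369]]
1
[0.6374, 0.1373, 0.2327] [[0.6374, 0.1373, 0.2327], [0.6374, 0.1373, 0.2327], [0.6374, 0.1373, 0.2327]]
```

View pics/w2.png

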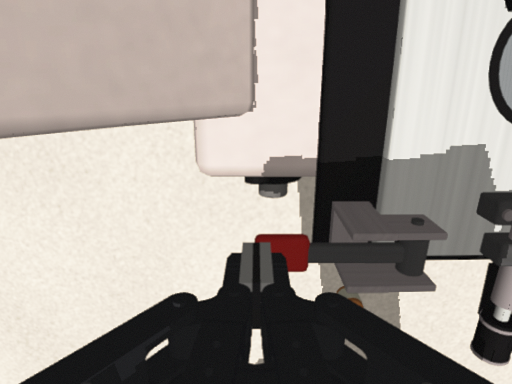

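The lever looks level, with the tab at (283,250) under the fingertips. I'll centre on it and press harder to confirm the stop.

Call:
step_arm:
  steps:
    - {"xyz":[0.15,0,0],"turn":[0,0,0],"gripper":-1}
    - {"xyz":[0,0,0.04],"turn":[0,0,0],"gripper":-1}
    - {"xyz":[0,0,0.04],"turn":[0,0,0],"gripper":-1}
    - {"xyz":[0,0,0],"turn":[0,0,0],"gripper":-1}

```text
time_s: 5.0
position: [0.6289, 0.1466, 0.255]
tool_rot: [[-0.06, -0.998, 0.005], [-0.998, 0.06, 0.0], [-0.001, -0.005, -1.0]]
ft_force: [-4.7, 0.5, 16.6]
grip_width: -0.0
```

Call:
step_arm:
  steps:
    - {"xyz":[0,0,0.04],"turn":[0,0,0],"gripper":-1}
    - {"xyz":[0,0,0],"turn":[0,0,0],"gripper":-1}

```text
time_s: 5.17
position: [0.629, 0.1466, 0.2548]
tool_rot: [[-0.06, -0.998, 0.007], [-0.998, 0.06, 0.0], [-0.001, -0.006, -1.0]]
ft_force: [-6.0, 0.3, 24.3]
grip_width: 0.0001
```

Call:
step_arm:
  steps:
    - {"xyz":[0,0,-0.5],"turn":[0,0,0],"gripper":-1}
    - {"xyz":[0,0,-0.85],"turn":[0,0,0],"gripper":-1}
    - {"xyz":[0,0,-0.85],"turn":[0,0,0],"gripper":-1}
    - {"xyz":[0,0,-0.4],"turn":[0,0,0],"gripper":-1}
    - {"xyz":[0.71,0.33,0],"turn":[0,0,0],"gripper":0.1}
    - {"xyz":[0.71,0.33,0],"turn":[0,0,0],"gripper":0.1}
    - {"xyz":[0.71,0.33,0],"turn":[0,0,0],"gripper":0.1}
    - {"xyz":[0.71,0.33,0],"turn":[0,0,0],"gripper":0.1}
    - {"xyz":[0.71,0.33,0],"turn":[0,0,0],"gripper":0.1}
    - {"xyz":[0,0,0],"turn":[0,0,0],"gripper":0.1}
    - {"xyz":[0,0,0],"turn":[0,0,0],"gripper":0.1}

```text
time_s: 6.08
position: [0.5538, 0.0076, 0.3543]
tool_rot: [[-0.063, -0.998, -0.0], [-0.998, 0.063, -0.0], [0.0, 0.0, -1.0]]
ft_force: [0.3, -0.5, -0.2]
grip_width: 0.0474
```

```bash
cat > m.py <<'E'
from h import *
import sys
r=lambda x:np.round(x,4).tolist()
s=env.observe();print(r(s['position']),r(s['ft_force']),s['grip_width'])
im,d,i=grab('wrist',sys.argv[1]);P=cloud(d,i);f=im.astype(int);ok=d>0
R=(P[...,1]>.08)&(P[...,0]>.55)&(P[...,2]<.35)
red=ok&(f[...,0]>80)&(f[...,1]<60)&(f[...,2]<60)&(P[...,2]>.18)
for n,m in(('tab',red&(P[...,1]>.06)),('ring',red&(P[...,1]<.05))):
    q=P[m];print(n,len(q));print(r(q.mean(0)),r(np.percentile(q,[2,50,98],axis=0))) if len(q) else 0
m=ok&(P[...,2]>.215)&(P[...,2]<.245)&(f.max(-1)<60)&(abs(P[...,1])<.05)&(P[...,0]<.6)
nl,lab,st,ce=cv2.connectedComponentsWithStats(m.astype(np.uint8))
for k in range(1,nl):
    if st[k,4]>40:
        q=P[lab==k];print('dark',st[k].tolist(),r(q.mean(0)),r(np.percentile(q,[2,50,98],axis=0)))
E
python3 m.py w3
```

```text
[0.5538, 0.0076, 0.3543] [0.2882, -0.4553, -0.2304] 0.04744615130053189
tab 871
[0.6281, 0.1387, 0.2356] [[0.6191, 0.1266, 0.2336], [0.6282, 0.1388, 0.2357], [0.6369, 0.151, 0.2372]]
ring 0
dark [246, 170, 25, 7, 121] [0.5672, 0.0057, 0.2271] [[0.5657, -0.0035, 0.2181], [0.5674, 0.0055, 0.2278], [0.5682, 0.0151, 0.2326]]
dark [246, 178, 25, 28, 624] [0.5531, 0.0064, 0.2304] [[0.5423, -0.0032, 0.2248], [0.5533, 0.0065, 0.2311], [0.5633, 0.016, 0.2331]]
```

View pics/w3.png

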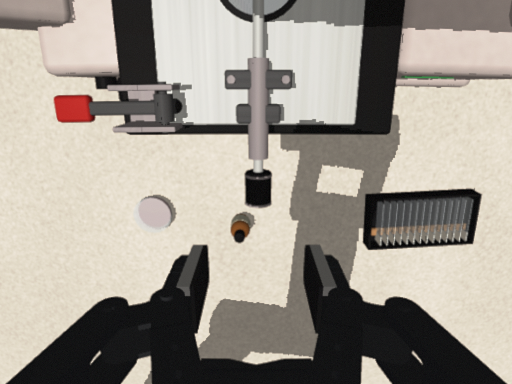

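The lever is level: the tab at (73,108) is flat at z≈0.236. The knob at (258,188) lies centred between the fingers. I'll descend and pinch it.

Call:
step_arm:
  steps:
    - {"xyz":[0.03,-0.03,0.7],"turn":[0,0,0],"gripper":0.1}
    - {"xyz":[0,0,0.8],"turn":[0,0,0],"gripper":0.1}
    - {"xyz":[0,0,0.8],"turn":[0,0,0],"gripper":0.1}
    - {"xyz":[0,0,0.6],"turn":[0,0,0],"gripper":0.1}
    - {"xyz":[0,0,0.4],"turn":[0,0,0],"gripper":0.1}
    - {"xyz":[0,0,0],"turn":[0,0,0],"gripper":0.1}
    - {"xyz":[0,0,0],"turn":[0,0,0],"gripper":0.1}

```text
time_s: 6.72
position: [0.5557, 0.0085, 0.222]
tool_rot: [[-0.059, -0.998, -0.001], [-0.998, 0.059, 0.0], [-0.0, 0.001, -1.0]]
ft_force: [0.4, -0.3, 1.1]
grip_width: 0.0471
```

Call:
step_arm:
  steps:
    - {"xyz":[0,0,0],"turn":[0,0,0],"gripper":-0.3}
    - {"xyz":[0,0,0],"turn":[0,0,0],"gripper":-0.45}
    - {"xyz":[0,0,0],"turn":[0,0,0],"gripper":-0.6}
    - {"xyz":[0,0,0],"turn":[0,0,0],"gripper":-1}
    - {"xyz":[0,0,0],"turn":[0,0,0],"gripper":-1}
    - {"xyz":[0,0,0],"turn":[0,0,0],"gripper":-1}
    - {"xyz":[0,0,0],"turn":[0,0,0],"gripper":-1}
  squeeze: 60

```text
time_s: 7.3
position: [0.556, 0.0062, 0.224]
tool_rot: [[-0.061, -0.998, 0.003], [-0.998, 0.061, -0.004], [0.004, -0.003, -1.0]]
ft_force: [-1.7, -7.6, 3.2]
grip_width: 0.02
```

```bash
python3 m.py w4
```

```text
[0.556, 0.0062, 0.224] [-1.7118, -7.5772, 3.2338] 0.02000587614429855
tab 0
ring 0
dark [223, 245, 66, 83, 3623] [0.5577, 0.0064, 0.2312] [[0.5428, -0.0051, 0.2183], [0.5582, 0.0066, 0.231], [0.5686, 0.0178, 0.2426]]
dark [198, 256, 20, 30, 382] [0.5639, 0.0263, 0.228] [[0.5628, 0.0222, 0.2161], [0.5636, 0.0263, 0.2278], [0.5685, 0.0292, 0.2447]]
dark [294, 256, 22, 30, 399] [0.5614, -0.0142, 0.228] [[0.5602, -0.0172, 0.2157], [0.561, -0.0142, 0.228], [0.5661, -0.0105, 0.2446]]
```

View pics/w4.png

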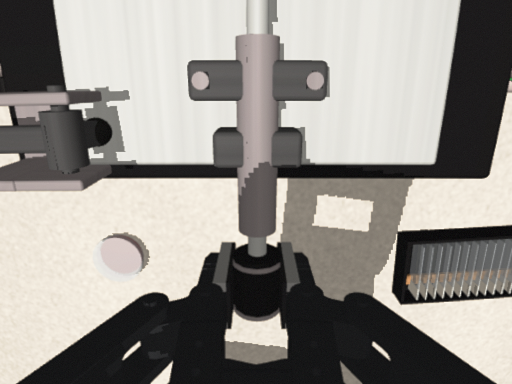

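The pinch holds at (256,280), with the mouth at (257,232) and the bare rod between. I'll take off the side load, then draw about 30 mm and look.

Call:
step_arm:
  steps:
    - {"xyz":[0.05,0,-0.02],"turn":[0,0,0],"gripper":-1}
    - {"xyz":[0,0.1,0],"turn":[0,0,0],"gripper":-1}
    - {"xyz":[0,0.14,0],"turn":[0,0,0],"gripper":-1}
    - {"xyz":[0,0.14,0],"turn":[0,0,0],"gripper":-1}
    - {"xyz":[0,0.14,0],"turn":[0,0,0],"gripper":-1}
    - {"xyz":[0,0.14,0],"turn":[0,0,0],"gripper":-1}
    - {"xyz":[0,0.1,0],"turn":[0,0,0],"gripper":-1}
    - {"xyz":[0,0,0],"turn":[0,0,0],"gripper":-1}
    - {"xyz":[0,0,0],"turn":[0,0,0],"gripper":-1}

```text
time_s: 8.1
position: [0.5263, 0.0077, 0.2242]
tool_rot: [[-0.06, -0.998, 0.005], [-0.998, 0.06, -0.0], [-0.0, -0.005, -1.0]]
ft_force: [7.1, 1.1, -2.6]
grip_width: 0.0201
```

```bash
python3 m.py w5
```

```text
[0.5263, 0.0077, 0.2242] [7.0831, 1.1237, -2.611] 0.02008132496853256
tab 0
ring 0
dark [246, 203, 21, 10, 144] [0.5601, 0.0059, 0.2253] [[0.5583, 0.0018, 0.223], [0.5601, 0.0059, 0.2255], [0.5615, 0.01, 0.2267]]
dark [224, 245, 65, 83, 3600] [0.528, 0.0079, 0.2312] [[0.5132, -0.0037, 0.218], [0.5286, 0.008, 0.231], [0.5389, 0.0193, 0.2428]]
dark [197, 255, 21, 31, 380] [0.5342, 0.0277, 0.2281] [[0.5331, 0.0235, 0.2158], [0.5338, 0.0278, 0.2278], [0.5387, 0.0307, 0.2448]]
dark [294, 255, 22, 31, 405] [0.5317, -0.0127, 0.228] [[0.5305, -0.0156, 0.2157], [0.5314, -0.0127, 0.228], [0.5363, -0.0094, 0.2447]]
```

View pics/w5.png

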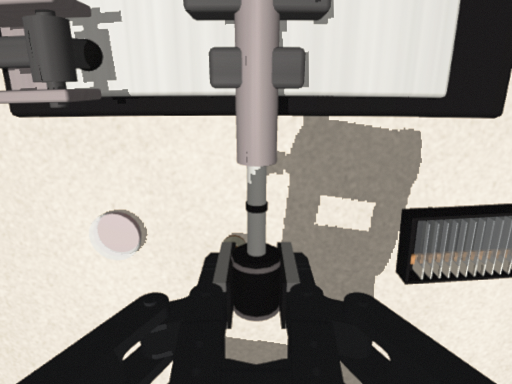

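The rod is out by about 30 mm. The black ring is at (257,207), the mouth at (257,163), and the force of 7 N fits the spring. I'll draw most of the rest.

Call:
step_arm:
  steps:
    - {"xyz":[0,0.08,0],"turn":[0,0,0],"gripper":-1}
    - {"xyz":[0,0.08,0],"turn":[0,0,0],"gripper":-1}
    - {"xyz":[0,0.08,0],"turn":[0,0,0],"gripper":-1}
    - {"xyz":[0,0.01,0],"turn":[0,0,0],"gripper":-1}
    - {"xyz":[0,0,0],"turn":[0,0,0],"gripper":-1}
    - {"xyz":[0,0,0],"turn":[0,0,0],"gripper":-1}

```text
time_s: 8.65
position: [0.5167, 0.0083, 0.2242]
tool_rot: [[-0.06, -0.998, 0.006], [-0.998, 0.06, -0.0], [-0.0, -0.006, -1.0]]
ft_force: [8.6, 0.9, -3.6]
grip_width: 0.0203
```

```bash
cat > ring.py <<'E'
from h import *
import sys
r=lambda x:np.round(x,4).tolist()
s=env.observe();print(r(s['position']),r(s['ft_force']),s['grip_width'])
im,d,i=grab('wrist',sys.argv[1]);P=cloud(d,i)
for v in range(120,256,3):print(v,im[v,257].tolist(),r(P[v,257]))
# table front edge from this view
m=(d>0)&(abs(P[...,2]-.2)<.004);q=P[m];y=[.05,-.06]
print([r(np.percentile(q[abs(q[:,1]-t)<.006,0],1)) for t in y])
E
python3 ring.py w6
python3 -c "
import cv2;a=cv2.imread('pics/w6.png')[90:260,190:330];cv2.imwrite('pics/w6c.png',cv2.resize(a,None,fx=3.5,fy=3.5,interpolation=cv2.INTER_NEAREST))"
```

```text
[0.5167, 0.0083, 0.2242] [8.5999, 0.9371, -3.6166] 0.02027258496481773
120 [188, 173, 171] [0.5861, 0.004, 0.2304]
123 [186, 172, 170] [0.5849, 0.0041, 0.2289]
126 [187, 173, 170] [0.5838, 0.0042, 0.2289]
129 [186, 173, 171] [0.5827, 0.0042, 0.2289]
132 [185, 171, 169] [0.5816, 0.0043, 0.2286]
135 [185, 171, 168] [0.5807, 0.0043, 0.2302]
138 [186, 172, 170] [0.5793, 0.0044, 0.2278]
141 [201, 99, 94] [0.5777, 0.0045, 0.2253]
144 [207, 49, 44] [0.5768, 0.0046, 0.2264]
147 [222, 181, 173] [0.5754, 0.0046, 0.2253]
150 [227, 226, 220] [0.5742, 0.0047, 0.2248]
153 [227, 225, 220] [0.5732, 0.0048, 0.2258]
156 [227, 226, 221] [0.5719, 0.0049, 0.2251]
159 [226, 225, 220] [0.5709, 0.0049, 0.2259]
162 [226, 225, 220] [0.5696, 0.005, 0.2254]
165 [226, 225, 219] [0.5683, 0.0051, 0.2247]
168 [226, 225, 218] [0.5671, 0.0051, 0.2249]
171 [122, 122, 117] [0.566, 0.0052, 0.2251]
174 [124, 123, 118] [0.565, 0.0053, 0.226]
177 [120, 120, 116] [0.5637, 0.0053, 0.2258]
180 [120, 119, 116] [0.5623, 0.0054, 0.2249]
183 [121, 119, 115] [0.5613, 0.0055, 0.2258]
186 [121, 119, 116] [0.56, 0.0056, 0.2256]
189 [
[... 329 characters left out ...]
, 0.0062, 0.2257]
213 [86, 85, 82] [0.5488, 0.0062, 0.2262]
216 [121, 118, 115] [0.5469, 0.0063, 0.2248]
219 [121, 120, 115] [0.546, 0.0064, 0.2259]
222 [120, 118, 114] [0.5445, 0.0065, 0.2255]
225 [121, 121, 116] [0.5429, 0.0066, 0.2248]
228 [122, 120, 116] [0.542, 0.0066, 0.2258]
231 [121, 120, 116] [0.5405, 0.0067, 0.2254]
234 [120, 119, 114] [0.539, 0.0068, 0.2253]
237 [120, 119, 115] [0.538, 0.0069, 0.2261]
240 [120, 119, 115] [0.536, 0.007, 0.2248]
243 [120, 119, 114] [0.5348, 0.0071, 0.2252]
246 [122, 120, 116] [0.5334, 0.0071, 0.2253]
249 [120, 119, 114] [0.5327, 0.0072, 0.2265]
252 [120, 120, 116] [0.5312, 0.0073, 0.2263]
255 [108, 108, 104] [0.5295, 0.0074, 0.2259]
[0.5972, 0.5906]
```

View pics/w6c.png

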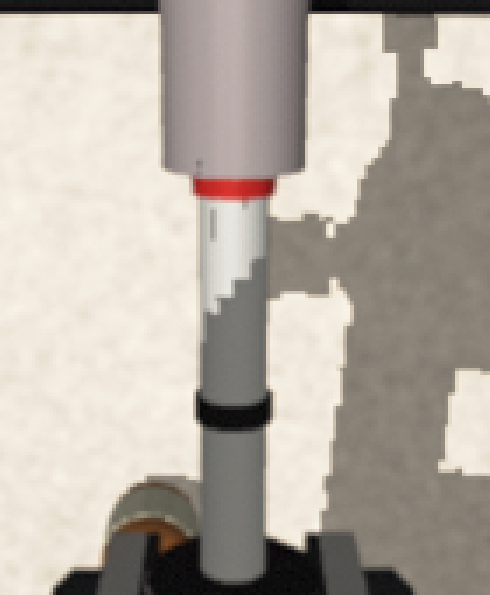

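The red ring shows at crop (233,187), still touching the mouth at about y=172. It is about 0.6 mm short, allowing for the hidden strip. I'll draw 1.6 mm more.

Call:
step_arm:
  steps:
    - {"xyz":[0,0.02,0],"turn":[0,0,0],"gripper":-1}
    - {"xyz":[0,0.02,0],"turn":[0,0,0],"gripper":-1}
    - {"xyz":[0,0,0],"turn":[0,0,0],"gripper":-1}
    - {"xyz":[0,0,0],"turn":[0,0,0],"gripper":-1}
    - {"xyz":[0,0,0],"turn":[0,0,0],"gripper":-1}

```text
time_s: 9.12
position: [0.5152, 0.0084, 0.2242]
tool_rot: [[-0.06, -0.998, 0.006], [-0.998, 0.06, -0.0], [-0.0, -0.006, -1.0]]
ft_force: [7.6, 0.9, -2.8]
grip_width: 0.0203
```

```bash
python3 ring.py w7 | awk 'NR==1||($1>=126&&$1<=153)||/^\[0.59/'
python3 -c "
import cv2;from h import *
im,d,i=grab('scene','s7')
def c(n,u,v,w,h):return cv2.resize(cv2.imread('pics/'+n+'.png')[v:v+h,u:u+w],(400,400),interpolation=cv2.INTER_NEAREST)
cv2.imwrite('pics/c7.png',cv2.hconcat([c('w7',207,90,100,100),c('s7',225,160,80,80)]))"
```

```text
[0.5152, 0.0084, 0.2242] [7.555, 0.9192, -2.8336] 0.020269040581991766
126 [187, 173, 171] [0.5824, 0.0043, 0.2298]
129 [186, 173, 170] [0.5812, 0.0043, 0.2293]
132 [185, 172, 169] [0.5802, 0.0044, 0.2297]
135 [185, 173, 170] [0.579, 0.0044, 0.2291]
138 [208, 49, 44] [0.5772, 0.0045, 0.2245]
141 [209, 51, 46] [0.5765, 0.0046, 0.2267]
144 [208, 50, 43] [0.5752, 0.0047, 0.2261]
147 [222, 181, 172] [0.574, 0.0047, 0.2258]
150 [227, 226, 221] [0.5727, 0.0048, 0.2248]
153 [226, 225, 220] [0.5717, 0.0049, 0.2258]
[0.5973, 0.5905]
```

View pics/c7.png

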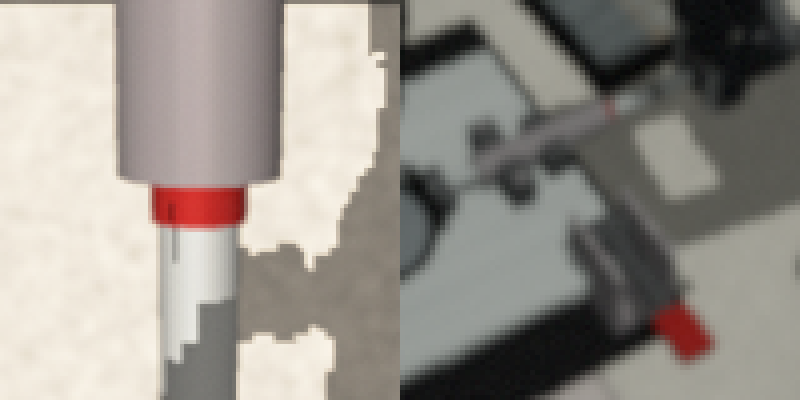

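The ring is fully visible, about 4.1 mm wide at crop rows 187–228, and its inner edge is right at the mouth. The lever is still flat in the scene view. I'll draw a hair more so it is clearly out, then check again.

Call:
step_arm:
  steps:
    - {"xyz":[0,0.02,0],"turn":[0,0,0],"gripper":-1}
    - {"xyz":[0,0,0],"turn":[0,0,0],"gripper":-1}
    - {"xyz":[0,0,0],"turn":[0,0,0],"gripper":-1}
    - {"xyz":[0,0,0],"turn":[0,0,0],"gripper":-1}
    - {"xyz":[0,0,0],"turn":[0,0,0],"gripper":-1}
    - {"xyz":[0,0,0],"turn":[0,0,0],"gripper":-1}

```text
time_s: 9.72
position: [0.5144, 0.0085, 0.2242]
tool_rot: [[-0.06, -0.998, 0.006], [-0.998, 0.06, 0.0], [-0.0, -0.006, -1.0]]
ft_force: [8.6, 1.2, -2.3]
grip_width: 0.0201
```

```bash
sed -i 's/range(120,256,3)/range(128,152)/' ring.py; python3 ring.py w8
python3 - <<'E'
from h import *
r=lambda x:np.round(x,4).tolist()
# plate fixed-ness: tube clamp/mouth vs home picture; tab level; plate front edge
for n in('w3','w4','w5','w8'):
    im,d,i=load(n);P=cloud(d,i);g=im.astype(int).min(-1)
    m=(d>0)&(abs(P[...,2]-.21)<.004)&(g>110);q=P[m]
    t=(d>0)&(abs(P[...,1]-.005)<.002)&(abs(P[...,2]-.230)<.0025)&(g>110)&(P[...,0]<.62);T=P[t]
    print(n,[r(np.percentile(q[abs(q[:,1]-y)<.004,0],1)) for y in(.03,-.03)],r(np.percentile(T[:,0],1)) if len(T) else 0)
E
```

```text
[0.5144, 0.0085, 0.2242] [8.6171, 1.1785, -2.2941] 0.02014620234921224
128 [187, 173, 170] [0.5809, 0.0043, 0.23]
129 [187, 173, 171] [0.5804, 0.0044, 0.2289]
130 [186, 172, 169] [0.5803, 0.0044, 0.2307]
131 [185, 172, 169] [0.5798, 0.0044, 0.2294]
132 [186, 172, 170] [0.5795, 0.0044, 0.23]
133 [186, 173, 170] [0.5791, 0.0044, 0.2302]
134 [202, 193, 188] [0.5788, 0.0045, 0.2304]
135 [217, 207, 199] [0.5777, 0.0045, 0.2252]
136 [190, 122, 116] [0.5773, 0.0045, 0.2249]
137 [206, 54, 50] [0.5771, 0.0046, 0.2264]
138 [209, 48, 44] [0.5767, 0.0046, 0.2262]
139 [208, 49, 45] [0.5763, 0.0046, 0.2256]
140 [209, 51, 46] [0.5761, 0.0046, 0.2267]
141 [207, 49, 44] [0.5754, 0.0047, 0.2252]
142 [207, 50, 44] [0.5752, 0.0047, 0.226]
143 [207, 49, 44] [0.5748, 0.0047, 0.2259]
144 [208, 49, 44] [0.5746, 0.0047, 0.2271]
145 [208, 52, 47] [0.5741, 0.0047, 0.2265]
146 [212, 100, 94] [0.5738, 0.0048, 0.2268]
147 [223, 182, 174] [0.5731, 0.0048, 0.2251]
148 [228, 229, 224] [0.5727, 0.0048, 0.225]
149 [227, 227, 222] [0.5725, 0.0048, 0.2257]
150 [227, 225, 221] [0.5719, 0.0049, 0.2246]
151 [227, 225, 220] [0.5716, 0.0049, 0.2251]
[0.5973, 0.5906]
w3 [0.6075, 0.6047] 0.5768
w4 [0.6068, 0.6034] 0.6043
w5 [0.6057, 0.602] 0.5787
w8 [0.6051, 0.6018] 0.5787
```

The bright rod now shows between the ring and the mouth, so the ring is about 1 mm clear. I'll check that the plate hasn't moved using the fixed cameras.

```bash
python3 - <<'E'
from h import *
grab('scene','s9');grab('top','t9')
def sh(a,b,u,v,w,h):
    A=cv2.imread(f'pics/{a}.png',0).astype(np.float32);B=cv2.imread(f'pics/{b}.png',0).astype(np.float32)
    T=A[v:v+h,u:u+w];S=B[v-4:v+h+4,u-4:u+w+4];k=8
    T=cv2.resize(T,None,fx=k,fy=k,interpolation=cv2.INTER_CUBIC);S=cv2.resize(S,None,fx=k,fy=k,interpolation=cv2.INTER_CUBIC)
    c=cv2.matchTemplate(S,T,cv2.TM_CCOEFF_NORMED);_,m,_,l=cv2.minMaxLoc(c);return [l[0]/k-4,l[1]/k-4,round(m,3)]
for a in('s0','s2'):
  for n,(w) in {'holder':(196,190,30,28),'blocks':(238,182,26,20),'table':(170,240,40,26)}.items(): print(a,n,sh(a,'s9',*w))
for n,w in {'ring':(234,138,32,26),'blocks':(234,176,26,18),'table':(200,150,16,20)}.items(): print('top',n,sh('t0','t9',*w))
E
```

```text
s0 holder [0.125, -0.125, 0.752]
s0 blocks [0.25, -0.125, 0.903]
s0 table [0.125, 0.0, 0.999]
s2 holder [0.125, -0.125, 0.75]
s2 blocks [-0.125, -1.0, 0.608]
s2 table [0.125, 0.0, 0.999]
top ring [-0.25, -0.375, 0.899]
top blocks [0.0, 0.125, 0.992]
top table [0.0, -0.125, 0.992]
```

The plate's features stay within about 0.3 px (roughly 0.7 mm) of the start in both fixed cameras, so it has held. I'll hand in while still holding the knob.

```bash
python3 -c "
from rig import order,env
print(order.close_job());s=env.observe();print(s['position'],s['ft_force'],s['grip_width'])"
```

```text
the job is handed in; nothing more can be done
None
the job is handed in; nothing more can be done
```

I locked the stage brake, drew the clamp rod out to the red ring, and handed the job in at about 10 s on the robot's clock, still holding the knob.

- **Brake lever:** I pushed it down until it stopped yielding, at 24 N on the tab. Afterwards the tab measured flat at z≈0.236 m, which is level.
- **Clamp rod:** It is drawn about 41–42 mm, against 40 mm at the red ring and 55 mm at the end stop. The last wrist picture shows the whole red ring with roughly 1 mm of bare rod between it and the tube mouth. The hand feels about 8.6 N, which fits the spring at the ring, and the grip did not slip.
- **Stage plate:** The fixed cameras show the plate's clamp blocks within about 0.3 px (roughly 0.7 mm) of their starting place.
- **Bench items:** I never went near the dish, slide box or dropper bottle. I made no separate measurement of them at the end.

Some checks disagreed or were weak:
- The wrist-camera depth of the plate's edge drifted 2–3 mm between viewpoints. I put this down to the changing view, because the fixed cameras show no such shift.
- One match on the clamp blocks, against the scene picture taken mid-task, was off by 1 px. Its correlation was only 0.61, and I did not look into why.
- The holder matches were also weak (about 0.75), which I expected since the clamp itself has opened.

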